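# Index the batch wheel of a label marker and press its key

## Task

On the white label marker, flick the toothed thumbwheel round with a fingertip in the direction of the yellow arrow, click by click, until its red tooth stands straight up between the two yellow marks; get there going the arrow's way round, and do not run past it. Then press the green key right down and let it go. Leave the amber bottle, the white jar and the stapler standing where they are.

Things in the scene. Friction and masses are not known exactly. Their poses are not given: they have to be found in the camera images.
- marker: White desk-top box fixed to the bench, 200 x 200 mm, its flat deck 85 mm high; wheel on its right half, key on its left. Origin: centre of its underside; z up; x along the yellow arrow painted on the deck (away from the robot, turned up to 30 degrees), y to the arrow's left. Grey cheeks 10 mm thick at both sides of the wheel rise 14 mm over the deck and bear the yellow marks.
- wheel_axis (a point): Centre of the thumbwheel on its level axis, 85 mm above the bench, at x 0, y -35 mm of the marker; axes as the marker's. Wheel 24 mm wide along y: black hub, radius 28 mm, with six flat radial teeth 60 degrees apart, 7 mm thick, tips at radius 50 mm. At rest an upright tooth spans 113 to 135 mm above the bench; the tips of its neighbours stand at 110 mm.
- wheel (a joint): Turn, rad: 0 with the red tooth upright, growing as the wheel's top goes along the arrow (+x). A detent clicks every 1.047 rad, each time with a tooth upright; about 3 N at the tip moves it, and past half a click it snaps on by itself. It rests within 0.1 rad of a click. Starts 2 to 4 clicks before 0 (near -2.09, -3.14, -4.19). A finger drawn back among the teeth winds it back.
- red_tip (a point): Middle of the outer edge of the one red tooth (the other five are white), 50 mm from the wheel's axis; when the red tooth is right it is 135 mm above the bench.
- key_top (a point): Centre of the top of the round green key, 107 mm above the bench when up, at x -45 mm, y +52 mm of the marker; radius 16 mm, pressed straight down.
- key (a joint): Travel of the green key, m: 0 up, 0.006 right down (5 N at the bottom); a spring brings it back up.
- amber_mid (a point): Middle of the amber glass bottle with white cap: radius 26 mm, 115 mm high, standing loose beside the marker. Bystander.
- jar_mid (a point): Middle of the white jar with a red lid: radius 30 mm, 75 mm high, standing loose beside the marker. Bystander.
- stapler_mid (a point): Middle of the black stapler, 125 x 34 mm and about 55 mm high, lying loose beyond the marker; 25 mm above the bench. Bystander.

How it is judged:
On the way, in this order (a step that is already met when the one before it is completed fails the run):
1. the wheel rests with its red tooth upright between the yellow marks (value of joint wheel between -0.25 and 0.25 rad and value of joint key below 0.002 m), for 0.3 s.
2. the green key is pressed right down (value of joint key above 0.0045 m and value of joint wheel between -0.25 and 0.25 rad), for 0.03 s.
At the end, for the whole second after the job is handed in: The wheel is clicked home with the red tooth upright (within 0.25 rad) and at rest, the key is up again (within 1.5 mm) after it was pressed right down (4.5 mm or more), and the bottle, jar and stapler are within 20 mm of where they began (value of joint wheel between -0.25 and 0.25 rad and velocity of joint wheel between -0.1 and 0.1 rad/s and value of joint key below 0.0015 m and distance of each of amber_mid, jar_mid, stapler_mid from where it was at the start of the episode below 0.02 m); the robot touches nothing.
It fails at once if the red tooth was run past the marks (value of joint wheel above 0.6 rad).
It fails at once if the wheel was wound backwards to the red tooth (value of joint wheel below -5.02656 rad).
It fails at once if the key was pressed before the red tooth was up (value of joint key above 0.003 m and (value of joint wheel below -0.35 rad or value of joint wheel above 0.35 rad)).
It fails at once if the bottle, jar or stapler was moved, tipped or lifted (not (distance of amber_mid from where it was at the start of the episode below 0.02 m) or not (distance of jar_mid from where it was at the start of the episode below 0.02 m) or not (distance of stapler_mid from where it was at the start of the episode below 0.02 m)).
It also fails if it takes over 54 s, if anything falls off the work surface, if the arm or the gripper's body presses on something with over 40 N, if the wrist force passes 120 N, or if a joint passes its speed limit or range.

## Robot

A 6-joint arm with a two-finger parallel gripper is mounted at the origin on the work surface. World frame = base frame: x ahead of the robot, y to its left, z up, the work surface at z = 0. Lengths are in m, angles in rad, forces in N, time in s.
With the tool pointing down it reaches from about 0.325 to 0.9 m from the base axis. Payload 6.1 kg.
Tool frame: the origin (TCP) lies midway between the tips of the shut fingers; the grasp point (between the pads) lies 19 mm behind it; x points along the fingers, y is the direction in which the jaws open and shut, and the axes are right-handed (so a half turn about x gives the same grasp; the last joint's range is limited). The gripper opens to 85 mm and grips with 20 to 120 N. Pads are 22 mm wide; open, the fingers measure 114 mm over their backs; the gripper's body (76 mm by 85 mm) begins 54 mm behind the grasp point. The pads swing forward as they close: fully open they stand 13 mm farther back than shut.
Start: joints at [1.223, 0.22, 1.526, -0, 1.395, -0.126], TCP at [0.137, 0.61, 0.231] pointing down, gripper open.
Joint ranges: [-2.98, 2.98], [-0.91, 2.08], [0.09, 2.57], [-1.24, 4.39], [0.2, 2.65], [-2.68, 2.68]. Speed limits (rad/s): [2.57, 2.57, 3.01, 3.14, 3.14, 3.14].

## Interface

Orientations are given as [roll, pitch, yaw] about the fixed x, y, z axes, in that order (R = Rz(yaw) Ry(pitch) Rx(roll)).
In Python, from plant import movep, move_l, set_joints, gripper_to, hold, inverse_kinematics, observe, get_image, get_calibration, Unreachable, job_done gives the robot as it stands. Calls block until the motion is done:
- movep(position, orientation): joint-space move of the TCP to a pose.
- move_l(position, feed=0.15, rotation=None, max_force=None): straight line of the TCP; rotation=None keeps the orientation; feed is the mean speed in m/s. With max_force (N) it stops when the force on the tool has changed by that much, and returns True; else False.
- set_joints(angles): joint-space move.
- gripper_to(opening, f_grip=None): finger opening in m; f_grip is the grip in N (None keeps the last); returns when the fingers have stopped.
- hold(seconds).
- inverse_kinematics(position, orientation): joint angles nearest the present ones, or None.
- observe(): the state.
- get_image(name): name is "scene" or "top" or "wrist"; returns (picture, depth): 480x640x3 uint8, red, green, blue; 480x640 float32, m along the optical axis (not along the pixel's ray), 0 where there is no reading.
- get_calibration(name): a dict with "intrinsics" (3x3 intrinsics, pixels), "dist_coeffs" ([k1, k2, p1, p2, k3] as OpenCV has them; the pictures are not rectified), "world_from_camera" (4x4, takes a point from camera to world coordinates). Camera axes: x right, y down, z forward; pixel columns grow to the right and rows downward; lengths in m; the calibration is good to about 2 mm. A picture is of the moment at which its call begins: read the wrist's pose just before it. get_calibration takes no time and is no camera call; for the wrist camera it gives the pose at the moment of the call.
A pose or a line that the arm cannot do raises Unreachable and nothing moves.
- job_done(): hands the job in, once; it reports no verdict.
The state is a dict: "time_s": time; "q": joint angles; "joint_velocities": joint speeds; "joint_torque": joint torques, N m; "eef_pos": TCP position; "tcp_rot": TCP orientation; "ft_force": force on the tool from outside, world axes, zero at the start; "torque": the same for the moment, N m; "opening": finger opening in m.
Only numpy, scipy, OpenCV 4.12 (cv2) and the standard library are available. Lean on these libraries where they do the work, as an engineer would, in place of code of your own. Each camera call takes 0.05 s, during which the arm holds its last target.

## Working session

There is one attempt and no reset: what is moved stays moved. The work goes in short steps, each a Python script; the robot and the scene stay as the last script left them, time stands still between calls to the robot, and variables do not carry over. Pictures are saved under pics/ and viewed, and the job is handed in when it is done.

```bash
ls; mkdir -p pics
python3 - <<'E'
from plant import *
import cv2,numpy as np
print(observe())
for n in("scene","top"):
    p,d=get_image(n); cv2.imwrite(f"pics/{n}0.png",p[:,:,::-1]); np.savez(f"pics/{n}0.npz",p=p,d=d)
    c=get_calibration(n); print(n,c)
E
```

```text
pics
{'time_s': 0.0, 'q': array([ 1.22288584e+00,  2.21239503e-01,  1.52758195e+00,  9.35119882e-06,
        1.39469743e+00, -1.26122092e-01]), 'joint_velocities': array([ 0.00034065,  0.00085638, -0.00154721,  0.00081229, -0.00251781,
        0.00025895]), 'joint_torque': array([-3.02231838e-04, -4.96902287e+01, -3.89391124e+01, -2.93936619e-04,
        1.11603696e-02,  5.13441982e-07]), 'eef_pos': array([0.13729539, 0.60912834, 0.23020639]), 'tcp_rot': array([-1.70169633,  1.56887008, -1.92348638]), 'ft_force': array([ 0.18668728,  1.02960713, -0.81710575]), 'torque': array([-0.04356064, -0.01847247, -0.00528835]), 'opening': 0.08504864736964124}
scene {'intrinsics': array([[542.2981002 ,   0.        , 320.41621022],
       [  0.        , 542.2981002 , 246.89453969],
       [  0.        ,   0.        ,   1.        ]]), 'dist_coeffs': array([0.00916052, 0.        , 0.        , 0.        , 0.        ]), 'world_from_camera': array([[ 0.75038019,  0.3679817 , -0.54910749,  1.16209142],
       [ 0.66099386, -0.42286225,  0.61989889, -0.60124246],
       [-0.00408538, -0.82811653, -0.5605411 ,  0.71621722],
       [ 0.        ,  0.        ,  0.        ,  1.        ]])}
top {'intrinsics': array([[469.57748633,   0.        , 312.27701349],
       [  0.        , 469.57748633, 245.58690091],
       [  0.        ,   0.        ,   1.        ]]), 'dist_coeffs': array([-0.09161506,  0.        ,  0.        ,  0.        ,  0.        ]), 'world_from_camera': array([[-0.1201316 , -0.96818242,  0.21952495,  0.43122854],
       [-0.99274492,  0.1182902 , -0.02156269,  0.0508784 ],
       [-0.00509103, -0.22052264, -0.97536857,  0.89986303],
       [ 0.        ,  0.        ,  0.        ,  1.        ]])}
```

View pics/scene0.png

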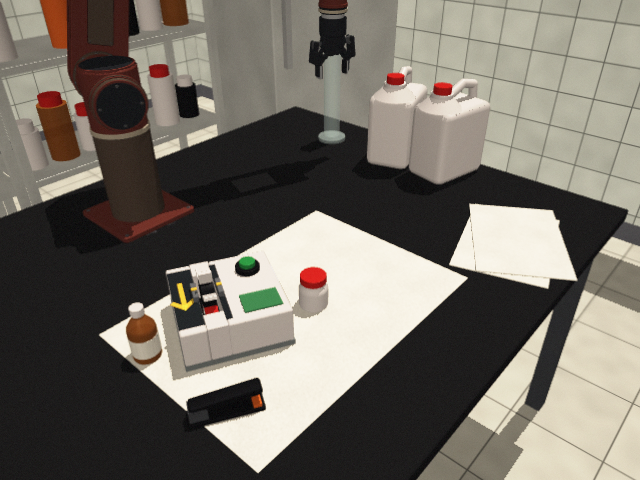

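View pics/top0.png

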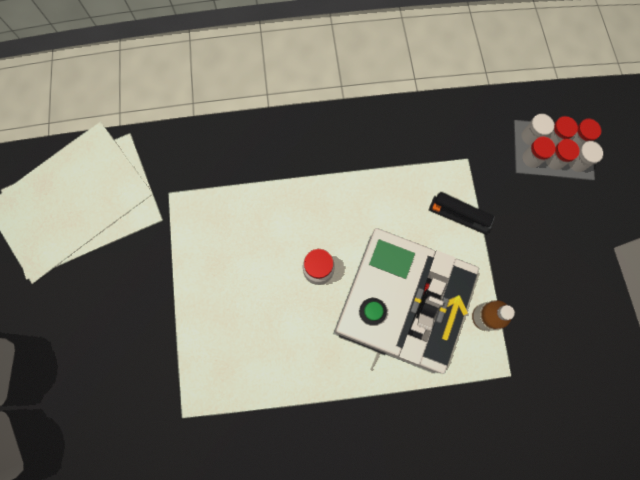

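The scene view has the marker at about (230,305), with the bottle at (145,335), the jar at (313,290) and the stapler at (227,402). The top view has the marker at about (410,300). I'll zoom in to get the corners and the wheel state.

Run:
```python
import cv2,numpy as np
p=np.load("pics/top0.npz")["p"][:,:,::-1]
cv2.imwrite("pics/topz.png",cv2.resize(p[220:380,320:520],None,fx=4,fy=3.75*4/3.75,interpolation=cv2.INTER_CUBIC)[:600])
p=np.load("pics/scene0.npz")["p"][:,:,::-1]
cv2.imwrite("pics/scenez.png",cv2.resize(p[250:370,150:310],None,fx=5,fy=5,interpolation=cv2.INTER_CUBIC))
```

```text
(no output)
```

View pics/topz.png

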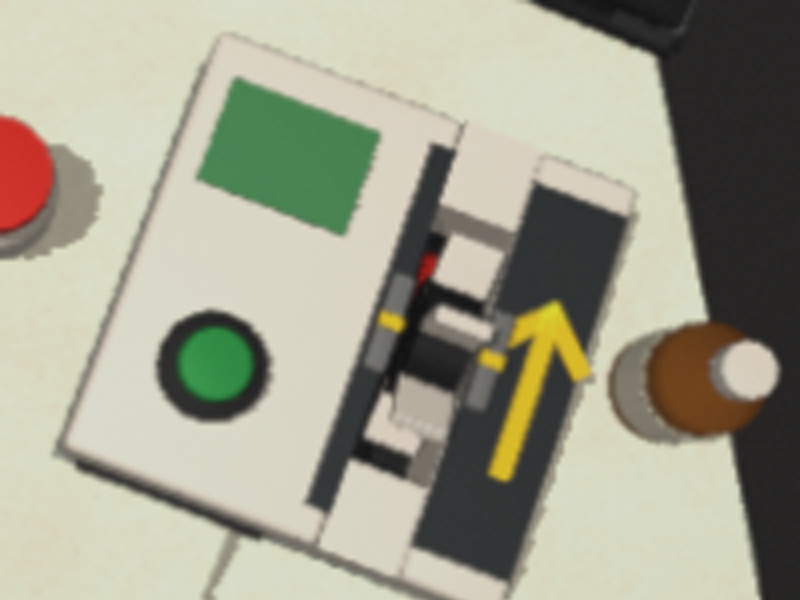

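View pics/scenez.png

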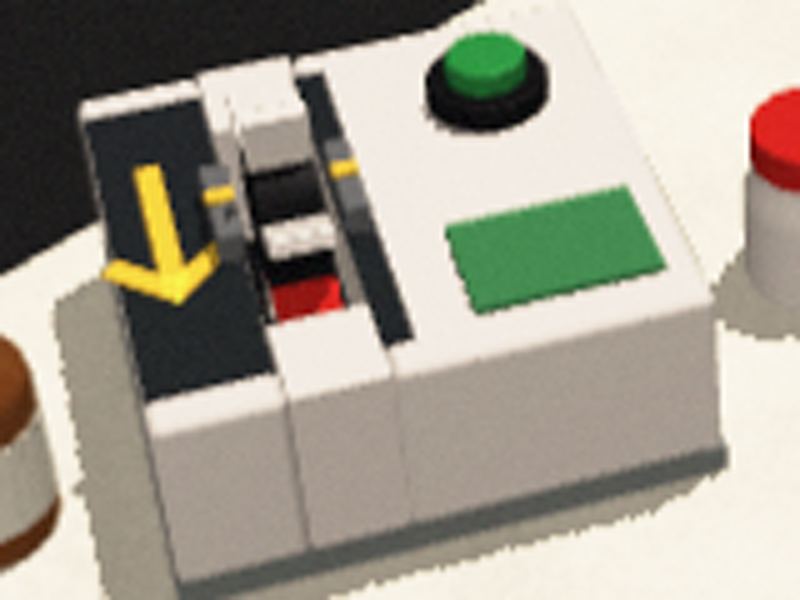

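```bash
cat > h.py <<'E'
import numpy as np,cv2
from plant import *
def ray(n,uv,z):
    c=get_calibration(n); K,D,T=[np.array(c[k],float) for k in("intrinsics","dist_coeffs","world_from_camera")]
    u=cv2.undistortPoints(np.array(uv,float).reshape(-1,1,2),K,D)[:,0]
    d=np.c_[u,np.ones(len(u))]@T[:3,:3].T; o=T[:3,3]
    return o+d*((np.broadcast_to(z,len(u))-o[2])/d[:,2])[:,None]
def proj(n,P):
    c=get_calibration(n); T=np.linalg.inv(np.array(c["world_from_camera"]))
    return cv2.projectPoints(np.array(P,float).reshape(-1,1,3),cv2.Rodrigues(T[:3,:3])[0],T[:3,3],np.array(c["intrinsics"]),np.array(c["dist_coeffs"]))[0][:,0]
def fit(L,W):
    L=np.array(L,float)[:,:2];W=np.array(W,float)[:,:2]
    a,b=L.mean(0),W.mean(0);l=L-a;w=W-b
    th=np.arctan2((l[:,0]*w[:,1]-l[:,1]*w[:,0]).sum(),(l*w).sum()); R=np.array([[np.cos(th),-np.sin(th)],[np.sin(th),np.cos(th)]])
    return th,b-R@a,w-l@R.T
E
python3 - <<'E'
from h import *
z=lambda a,s,o:[((x-s/2+.5)/s+o[0],(y-s/2+.5)/s+o[1]) for x,y in a]
t=z([(222,33),(60,450),(635,190),(510,598),(215,363)],4,(320,220))
s=z([(485,52),(712,302),(150,405),(82,105)],5,(150,250))
Lt=[(.1,.1),(-.1,.1),(.1,-.1),(-.1,-.1),(-.045,.052)]
Wt=ray("top",t,[.085]*4+[.107])
Ls=[(-.045,.052),(.1,.1),(.1,-.1),(-.1,-.1)]
Ws=ray("scene",s,[.107,.085,.085,.085])
for L,W in((Lt,Wt),(Ls,Ws),(Lt+Ls,np.r_[Wt,Ws])):
    th,o,r=fit(L,W);print(np.degrees(th),o,np.round(r*1000,1).tolist())
d=np.load("pics/top0.npz")["d"]
# heights in marker frame along wheel centreline
c=get_calibration("top");K,D,T=[np.array(c[k]) for k in("intrinsics","dist_coeffs","world_from_camera")]
v,u=np.mgrid[220:380,320:520];q=cv2.undistortPoints(np.c_[u.ravel(),v.ravel()].astype(float).reshape(-1,1,2),K,D)[:,0]
P=(np.c_[q,np.ones(len(q))]*d[220:380,320:520].reshape(-1,1))@T[:3,:3].T+T[:3,3]
R=np.array([[np.cos(th),-np.sin(th)],[np.sin(th),np.cos(th)]]);m=(P[:,:2]-o)@R
for x in np.arange(-.1,.101,.008):
    k=(abs(m[:,0]-x)<.004)&(abs(m[:,1]+.035)<.008);print(round(x,3),np.round(P[k,2]*1000).astype(int)[:12])
E
```

```text
-27.581037296541666 [ 0.50147261 -0.12333719] [[-3.1, -2.1], [-0.0, 1.5], [-4.0, 2.6], [6.6, -3.1], [0.6, 1.1]]
-29.750962650381222 [ 0.5007395  -0.12118076] [[-0.1, -1.6], [0.5, -2.0], [-6.9, 8.4], [6.5, -4.8]]
-28.513202758362024 [ 0.50086066 -0.1224656 ] [[-3.1, -0.8], [-1.6, -0.0], [-1.2, 2.4], [7.8, -6.2], [0.1, -0.0], [1.2, -0.0], [1.2, -3.6], [-10.0, 8.8], [5.6, -0.5]]
-0.1 [84 14 20 34 85 85 84 84  2 -1  8 12]
-0.092 [84 81 84 86 87 84 85 86 86 83 82 83]
-0.084 [85 85 81 85 86 86 83 83 85 85 84 86]
-0.076 [86 84 86 84 85 84 86 86 84 85 84 83]
-0.068 [82 86 84 84 84 84 85 85 87 85 82 83]
-0.06 [87 84 83 84 84 82 85 83 83 84 83 84]
-0.052 [29 29 28 29 28 31 29 27 29 31 33 29]
-0.044 [112 112 108 113 112  69  69  69 111 113 116  29]
-0.036 [112 112  71 111 111 115 114 115  73  74 113 114]
-0.028 [106 106 111 108 106 109 104 111 108 106 109 107]
-0.02 [109 105 103 105 107 109 101 105 104 104 106 105]
-0.012 [111 111 113 110 110 110 114 110 107 111 112 108]
-0.004 [127 115 116 120 120 124 126 127 133 113 113 112]
0.004 [133 133 133 134 134 133 134 135 133 133 133 135]
0.012 [107 108 106 110 108 107 107 109 107 109 109 108]
0.02 [101 102 100 105 102 101 102  98 106 103 104 104]
0.028 [103 100 104 101 101 102 102 103 104 105 104 105]
0.036 [107 106 107 106 104 103 107 108 107 109 107 102]
0.044 [105 108 107 105 107 107 110 107 111 108 105 109]
0.052 [30 30 29 30 31 30 28 28 30 31 29 30]
0.06 [84 85 83 86 86 87 85 77 82 82 84 85]
0.068 [84 85 86 87 85 86 82 86 86 84 85 85]
0.076 [81 87 85 85 86 85 86 83 83 87 85 85]
0.084 [82 83 85 86 84 88 83 83 84 87 86 85]
0.092 [85 84 87 85 83 86 85 84 80 85 86 81]
0.1 [84 85 83 83 87 86 84 85 82 86 82 86]
```

Run:
```python
from h import *
for n in("top","scene"):
    f=np.load(f"pics/{n}0.npz");d=f["d"];p=f["p"].astype(int)
    c=get_calibration(n);K,D,T=[np.array(c[k]) for k in("intrinsics","dist_coeffs","world_from_camera")]
    v,u=np.mgrid[0:480,0:640];q=cv2.undistortPoints(np.c_[u.ravel(),v.ravel()].astype(float).reshape(-1,1,2),K,D)[:,0]
    P=(np.c_[q,np.ones(len(q))]*d.reshape(-1,1))@T[:3,:3].T+T[:3,3]
    k=(abs(P[:,2]-.085)<.006)&(np.hypot(P[:,0]-.5,P[:,1]+.12)<.16)
    # project to z=.085 by ray; keep the marker's blob
    msk=cv2.morphologyEx(k.reshape(480,640).astype(np.uint8),cv2.MORPH_CLOSE,np.ones((3,3)));N,lab,st,_=cv2.connectedComponentsWithStats(msk)
    # several pieces: keep big ones
    keep=np.isin(lab,[i for i in range(1,N) if st[i,4]>150])
    vv,uu=np.nonzero(keep);W=ray(n,np.c_[uu,vv],.085)[:,:2]
    (cx,cy),wh,a=cv2.minAreaRect((W*1000).astype(np.float32));print(n,cx,cy,wh,a)
    rgb=p.reshape(-1,3);g=(rgb[:,1]>rgb[:,0]*1.8)&(rgb[:,1]>70)
    kk=g&(P[:,2]>.1)&(P[:,2]<.115)&(np.hypot(P[:,0]-.5,P[:,1]+.12)<.16)
    print("key",P[kk].mean(0),kk.sum(), ray(n,[[u.ravel()[kk].mean(),v.ravel()[kk].mean()]],.107))
    g=(rgb[:,0]>150)&(rgb[:,1]>120)&(rgb[:,2]<90)&(np.hypot(P[:,0]-.5,P[:,1]+.12)<.16)
    N,lab,st,ce=cv2.connectedComponentsWithStats(g.reshape(480,640).astype(np.uint8))
    for i in range(1,N):
        if st[i,4]>5:
            print("yellow",st[i,4],ce[i],P[lab.ravel()==i].mean(0),ray(n,[ce[i]],.099 if st[i,4]<60 else .085))
            if st[i,4]>60:
                A=ray(n,np.c_[u.ravel(),v.ravel()][lab.ravel()==i],.085)[:,:2];w,V=np.linalg.eigh(np.cov(A.T));print("arrow deg",np.degrees(np.arctan(V[1,1]/V[0,1])))
```

```text
top 486.8132019042969 -148.06271362304688 (256.817626953125, 201.08200073242188) 61.436954498291016
key [ 0.48579671 -0.05568307  0.106387  ] 269 [[ 0.48574367 -0.05559651  0.107     ]]
yellow 344 [453.42151163 313.7877907 ] [ 0.46432735 -0.19571336  0.08611886] [[ 0.46427938 -0.19596862  0.085     ]]
arrow deg -30.46123453028868
yellow 22 [417.40909091 299.81818182] [ 0.49509448 -0.1338646   0.0997821 ] [[ 0.49515579 -0.1340452   0.099     ]]
yellow 23 [442.60869565 309.56521739] [ 0.47316054 -0.17417891  0.09985065] [[ 0.47320289 -0.17441808  0.099     ]]
scene 504.18670654296875 -126.60415649414062 (202.6150665283203, 210.7626953125) 61.335540771484375
key [ 0.49262561 -0.05964068  0.10657182] 148 [[ 0.49312329 -0.06005457  0.107     ]]
yellow 225 [181.54222222 299.22666667] [ 0.46732015 -0.1975964   0.08700184] [[ 0.46542239 -0.19649423  0.085     ]]
arrow deg -30.989137246137922
yellow 16 [217.9375 283.125 ] [ 0.49663134 -0.13501992  0.10190079] [[ 0.4934905  -0.13282115  0.099     ]]
yellow 18 [193.38888889 288.66666667] [ 0.47529657 -0.17463605  0.10151986] [[ 0.4724805  -0.17288949  0.099     ]]
```

The marker's yaw is -28.6°, with the wheel at (0.484,-0.154) and the key at (0.486,-0.056). The camera estimates agree to a few mm. Red sits on the far side at 120° past the top, so it needs 4 clicks. I'll make the first one.

```bash
cat >> h.py <<'E'
from scipy.spatial.transform import Rotation as Ro
TH=np.radians(-28.6);XA=np.array([np.cos(TH),np.sin(TH),0]);YA=np.array([-np.sin(TH),np.cos(TH),0])
WH=np.array([.4839,-.1538,0]);KEY=np.array([.4858,-.0558,0])
def ori(s):
    x=np.array([0,0,-1.]);y=s*YA;return Ro.from_matrix(np.c_[x,y,np.cross(x,y)]).as_euler('xyz')
def w(x,z): return WH+XA*x+np.array([0,0,z])
def click(z=.122):
    move_l(w(-.024,.155),feed=.15)
    move_l(w(-.024,z),feed=.1,max_force=15)
    r=move_l(w(.024,z),feed=.05,max_force=30); f=observe()['ft_force']
    move_l(w(.030,.155),feed=.1)
    print("stopped",r,f,observe()['time_s'])
def snap(name):
    p,d=get_image("scene");np.savez(f"pics/{name}.npz",p=p,d=d)
    a=cv2.resize(p[250:370,150:310],None,fx=3,fy=3,interpolation=cv2.INTER_CUBIC)
    p,d=get_image("top")
    b=cv2.resize(p[240:360,370:500],None,fx=3,fy=3,interpolation=cv2.INTER_CUBIC)
    cv2.imwrite(f"pics/{name}.png",np.hstack([a[:,:400],b])[:,:,::-1])
E
python3 - <<'E'
from h import *
q0=observe()['q']
best=None
for s in(1,-1):
    j=inverse_kinematics(w(-.024,.2),ori(s));print(s,j)
    if j is not None and (best is None or abs(j-q0).max()<best[0]): best=(abs(j-q0).max(),s)
s=best[1]; print("use",s)
gripper_to(0.0,30)
movep(w(-.024,.2),ori(s)); o=observe();print(o['eef_pos'],o['opening'],o['ft_force'],o['time_s'])
click(); snap("c1")
E
```

```text
1 [-0.46135334 -0.0966009   1.91856968  0.          1.31962387 -1.5329855 ]
-1 [-0.46135334 -0.0966009   1.91856968  0.          1.31962387  1.60860715]
use 1
[ 0.46308897 -0.14175757  0.20005029] -0.00013860950380572225 [-1.22392129  0.9069825  -0.82326327] 3.75
stopped False [-0.15849026 -0.6524582   0.09333747] 6.275<sys>:0: UserWarning: Gimbal lock detected. Setting third angle to zero since it is not possible to uniquely determine all angles.
```

View pics/c1.png

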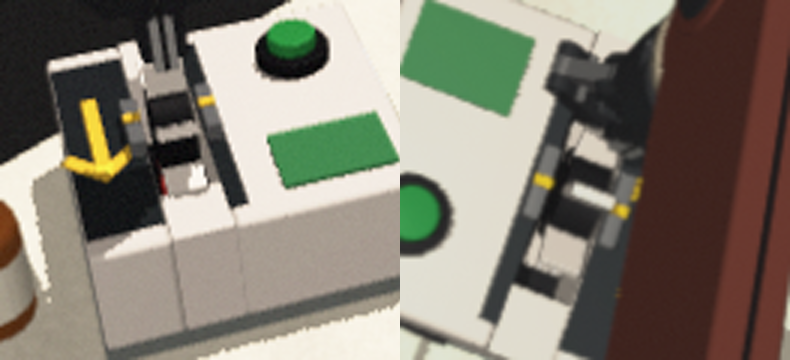

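The first click worked. The tooth now at the front (185,180) is white and only a red sliver shows low at (162,187), so red points down and 3 clicks remain.

```bash
python3 -W ignore - <<'E'
from h import *
click(); snap("c2")
E
```

```text
stopped False [-0.24119507  0.19028889 -0.57238361] 8.9583
```

View pics/c2.png

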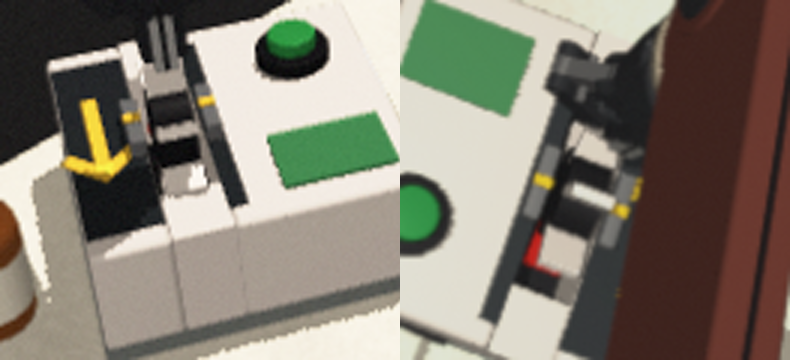

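Red now shows on the near side at (535,252), below the -60° tooth. That puts it at -2.09, with 2 clicks to go.

```bash
python3 -W ignore - <<'E'
from h import *
click(); snap("c3")
E
```

```text
stopped False [ 0.49834003 -0.18924565  0.19988794] 11.6417
```

View pics/c3.png

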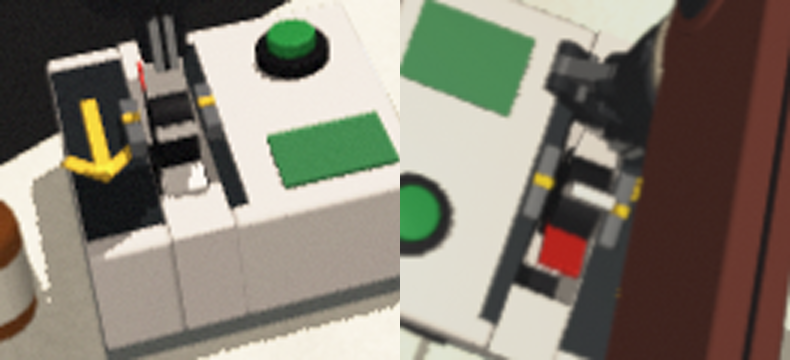

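Red is now the -60° tooth at (562,252), so this is the last click.

```bash
python3 -W ignore - <<'E'
from h import *
click(); snap("c4")
E
```

```text
stopped False [-0.74591111 -0.67575946 -0.30256454] 14.325
```

View pics/c4.png

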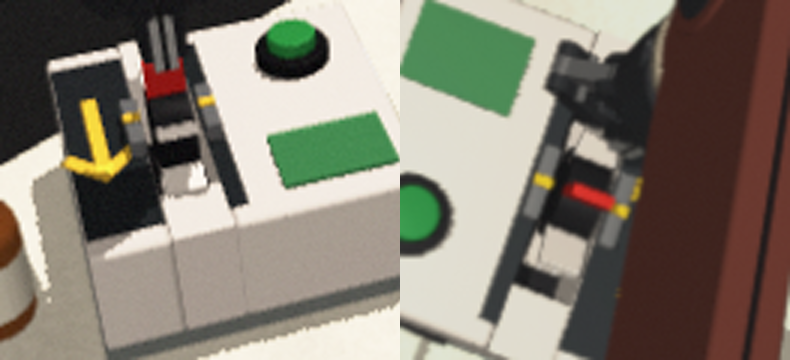

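Red is upright between the yellow marks at (595,197). Next I'll press the key.

```bash
python3 -W ignore - <<'E'
from h import *
K=lambda z:KEY+[0,0,z]
move_l(w(.03,.175)); move_l(K(.175)); move_l(K(.113),feed=.1)
hold(.2);f0=observe()['ft_force']
r=move_l(K(.0985),feed=.02,max_force=25); hold(.2)
o=observe();print(r,o['eef_pos'],o['ft_force']-f0)
move_l(K(.18),feed=.08); 
set_joints([1.0]+list(observe()['q'][1:])); hold(.3)
o=observe();print(o['time_s'],o['ft_force']); 
for n in("scene","top"):
    p,d=get_image(n);cv2.imwrite(f"pics/{n}9.png",p[:,:,::-1])
    q=np.load(f"pics/{n}0.npz")["p"]; print(n,[abs(p.astype(int)-q)[b].mean().round(1) for b in ([np.s_[300:370,120:165],np.s_[265:315,295:332],np.s_[375:430,180:270]] if n=="scene" else [np.s_[295:335,470:520],np.s_[245:290,298:345],np.s_[185:235,425:497]])])
E
```

```text
True [ 0.4860733  -0.05583899  0.10103282] [-1.37924885  1.21455661  6.03218955]
21.0 [-0.15263832 -0.65749157 -0.26549089]
scene [np.float64(1.5), np.float64(1.4), np.float64(1.8)]
top [np.float64(0.5), np.float64(0.4), np.float64(0.6)]
```

Run:
```python
import cv2,numpy as np
a=cv2.imread("pics/scene9.png")[250:430,120:320];b=cv2.imread("pics/top9.png")[200:380,310:510]
cv2.imwrite("pics/fin.png",cv2.resize(np.hstack([a,b]),None,fx=2,fy=2))
```

```text
(no output)
```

View pics/fin.png

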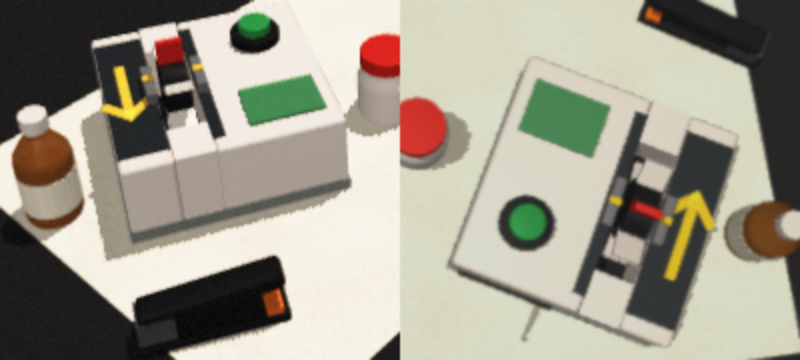

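```bash
python3 -W ignore -c "
from plant import *
job_done()"
```

```text
the job is handed in; nothing more can be done
```

I clicked the thumbwheel round in the arrow's direction four times with the shut fingertips, then pressed the green key down and let it go. The job is handed in; no verdict was reported.

- **Wheel:** the red tooth started about 4 clicks before upright. I checked a picture after every click, and in the last pictures it stands upright between the yellow marks.
- **Key:** it reached its bottom stop. The 25 N force limit tripped with the fingertip at z = 0.101 m, about 6 mm of travel. The last pictures show the key up again.
- **Bottle, jar and stapler:** their image areas match the first pictures to within noise, so they have not moved.
- **Finish:** the arm was clear of everything at 21 s on the robot's clock, just before I handed in.

No check failed. My first hand-picked corner fit of the marker had errors up to 10 mm. I dropped it and used the yellow marks and the green key instead. The two cameras agreed within about 2 mm on the marks but differed by about 8 mm on the key, where I used the top camera's figure because it matched the marker's geometry.

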